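Find the rocking panel of the secret chest

ROBOT

A 6-joint arm with a two-finger parallel gripper is mounted at the origin on the work surface. World frame = base frame: x ahead of the robot, y to its left, z up, the work surface at z = 0. Lengths are in m, angles in rad, forces in N, time in s.
With the tool pointing down it reaches from about 0.4 to 0.825 m from the base axis. Payload 7 kg.
Tool frame: the origin (TCP) lies between the finger pads; the fingertips stand 8 mm ahead of it and the grasp point (between the pads) lies 11 mm behind it (arm.finger_overhang is the distance from the TCP to the fingertips, in m); z points along the fingers, y is the line along which they close (so a half turn about z gives the same grasp; the last joint's range is limited). The gripper opens to 88 mm and grips with 3 to 60 N. Pads are 19 mm wide; open, the fingers measure 130 mm over their backs; the gripper's body (78 mm by 193 mm) begins 47 mm behind the grasp point.
Start: joints at [-0.945, 0.359, 0.012, 0, -1.224, -0.288], TCP at [0.224, -0.637, 0.235] pointing down, gripper open.
Joint ranges: [-3.07, 3.07], [-1.43, 2.12], [-1.02, 1.25], [-3.03, 1.67], [-3.05, -0], [-3.03, 3.03]. Speed limits (rad/s): [2.39, 2.39, 3.01, 3.14, 3.14, 3.14].

INTERFACE

Orientations are given as [roll, pitch, yaw] about the fixed x, y, z axes, in that order (R = Rz(yaw) Ry(pitch) Rx(roll)).
In Python, from station import arm gives the robot as it stands.
- The arm moves only by the tool move_arm, never from a script. Its argument "rows" is text: rows parted by semicolons, each of 7 numbers parted by spaces: the turn, a rotation vector about the tool's x, y, z in degrees, then the shift along the tool's x, y, z in m, then the finger opening in m, from 0 to 0.0876. A call has 1 to 8 rows; each row shifts and turns the commanded pose from where the row before left it, along the tool's axes as they then stand; what a row does not reach is not made up. A row lasts 1/8 s, in which the tool goes at most 62.5 mm and 10.7 degrees, less where a joint would pass 70% of its speed; a pose out of reach is approached as far as the arm can. A call is refused whole if a number of a shift passes 0.0625 or a number of a turn 10.7, either way. A call with a gripper value outside its range is refused whole. The fingers move at their own pace and stop on an object; "squeeze" is the grip in N (left out, the last holds). Time passes only in rows, so rows that do not move let the fingers close. It gives the time, the measured TCP pose, the force, the opening and the grip force at its end, in the units of the state.
- arm.get_state(): the state, without advancing time (a new reading comes with each control period).
- arm.grab_frame(name): name is "side" or "top" or "wrist"; returns (picture, depth): 384x512x3 uint8, blue, green, red; 384x512 float32, m along the optical axis (not along the pixel's ray), 0 where there is no reading.
- arm.camera_model(name): a dict with "mtx" (3x3 intrinsics, pixels), "k1" (the pictures are not rectified: a ray, as slopes to the right and down, at radius r is drawn at 1 + k1 r^2 times it, then the intrinsics apply), "camera_from_world" (4x4, takes a point from world to camera coordinates); the wrist camera has in their place "mount" (4x4, takes a point from camera to tool coordinates, whose origin is the TCP and whose axes are the flange's). Camera axes: x right, y down, z forward; pixel columns grow to the right and rows downward; lengths in m; the calibration is good to about 2 mm. A picture is of the moment at which its call begins: read the wrist's pose just before it. camera_model takes no time and is no camera call.
- arm.job_done(): hands the job in; it is judged then, once.
The state is a dict: "t": time; "q": joint angles; "qd": joint speeds; "joint_efforts": joint torques, N m; "eef_pos": TCP position; "ee_rot": TCP orientation; "force": force on the tool from outside, world axes, zero at the start; "moment": the same for the moment, N m; "width": finger opening in m; "gripper_force": force on a finger pad.
Only numpy, scipy, OpenCV 4.12 (cv2) and the standard library are available. Lean on these libraries where they do the work, as an engineer would, in place of code of your own. Each camera call takes 0.05 s, during which the arm holds its last target. There are 200 camera calls.

TASK

One of the four identical panels in the top of the wooden chest hides the secret compartment. Press with a fingertip on the round thumb marks to find the one panel that rocks, then push that panel's front end down as far as it goes, so that it is left standing wide open, and draw the finger out. Nothing is to be picked up: leave the chest and the other things on the stall where they stand.

Things in the scene. Friction and masses are not known exactly. Their poses are not given: they have to be found in the camera images.
- chest: low brown wooden chest, 190 deep (x) by 374 wide (y) by 80 mm tall, 2.4 kg, loose on the table; origin at the centre of its underside, x to its back, y to its left, z up. Top: panels a b c d in a row from +y to -y (centres y = 135, 45, -45, -135, x = -22 mm), then a solid back deck 56 mm deep. Under all panels but one (which varies) a hidden chock below the mark keeps it shut
- panel_a (a joint): tilt of panel a (rad): 0 shut, flush; 0.9 wide open, at its stop. A pale wooden see-saw, 119 (chest x) by 73 by 8 mm, pivoted across its middle; only its front end (thumb mark, nearer the robot) goes down, into a compartment 70 deep, 76 wide, 122 mm long; the back half rises. If free it yields to 2 to 5 N on the mark and stays where left; if chocked it stops dead within 0.02 rad
- mark_a (a point): centre of the round dark thumb mark, 22 mm across, flush on top of panel a, 38 mm in front of its pivot line, 21 mm from its front edge, 80 mm above the table when shut; it moves with the panel, its axes are the panel's
- panel_b (a joint): tilt of panel b (rad): 0 shut, flush; 0.9 wide open, at its stop. A pale wooden see-saw, 119 (chest x) by 73 by 8 mm, pivoted across its middle; only its front end (thumb mark, nearer the robot) goes down, into a compartment 70 deep, 76 wide, 122 mm long; the back half rises. If free it yields to 2 to 5 N on the mark and stays where left; if chocked it stops dead within 0.02 rad
- mark_b (a point): centre of the round dark thumb mark, 22 mm across, flush on top of panel b, 38 mm in front of its pivot line, 21 mm from its front edge, 80 mm above the table when shut; it moves with the panel, its axes are the panel's
- panel_c (a joint): tilt of panel c (rad): 0 shut, flush; 0.9 wide open, at its stop. A pale wooden see-saw, 119 (chest x) by 73 by 8 mm, pivoted across its middle; only its front end (thumb mark, nearer the robot) goes down, into a compartment 70 deep, 76 wide, 122 mm long; the back half rises. If free it yields to 2 to 5 N on the mark and stays where left; if chocked it stops dead within 0.02 rad
- mark_c (a point): centre of the round dark thumb mark, 22 mm across, flush on top of panel c, 38 mm in front of its pivot line, 21 mm from its front edge, 80 mm above the table when shut; it moves with the panel, its axes are the panel's
- panel_d (a joint): tilt of panel d (rad): 0 shut, flush; 0.9 wide open, at its stop. A pale wooden see-saw, 119 (chest x) by 73 by 8 mm, pivoted across its middle; only its front end (thumb mark, nearer the robot) goes down, into a compartment 70 deep, 76 wide, 122 mm long; the back half rises. If free it yields to 2 to 5 N on the mark and stays where left; if chocked it stops dead within 0.02 rad
- mark_d (a point): centre of the round dark thumb mark, 22 mm across, flush on top of panel d, 38 mm in front of its pivot line, 21 mm from its front edge, 80 mm above the table when shut; it moves with the panel, its axes are the panel's
- spool: small empty wooden thread spool, 34 mm across, 44 mm tall, standing on the chest's back deck; origin at the centre of its underside; to be left alone
- bead_jar: small glass jar with cork lid, 38 mm across, 52 mm tall, standing on the chest's back deck; origin at the centre of its underside; to be left alone
- bark_bottle: bark-covered wooden bottle, 78 mm across, 178 mm tall, right of the chest; origin at the centre of its underside; to be left alone
- bark_flask: smaller bark-covered bottle, 62 mm across, 142 mm tall, right of the chest; origin at the centre of its underside; to be left alone
- clay_bell: white clay bell, 60 mm across, 70 mm tall, left of the chest; origin at the centre of its underside; to be left alone
- mug: white mug, 76 mm across, 85 mm tall, right of the chest, towards the robot; origin at the centre of its underside; to be left alone
- plate: blue plate, 170 mm across, 18 mm high, lying left of the chest; origin at the centre of its underside; to be left alone

How it is judged:
On the way, in this order (a step that is already met when the one before it is completed fails the run):
1. a panel has begun to rock under a press (value of joint any of panel_a, panel_b, panel_c, panel_d above 0.08 rad).
2. that panel has been pushed wide open (value of joint any of panel_a, panel_b, panel_c, panel_d above 0.7 rad), for 0.1 s.
At the end, for the whole second after the job is handed in: one panel stands open at more than 0.7 rad (its stop is at 0.9) and at rest, the other three shut (under 0.1 rad), and the chest stands flat within 30 mm of where it was (((value of joint panel_a above 0.7 rad and velocity of joint panel_a between -0.05 and 0.05 rad/s and value of joint each of panel_b, panel_c, panel_d below 0.1 rad) or (value of joint panel_b above 0.7 rad and velocity of joint panel_b between -0.05 and 0.05 rad/s and value of joint each of panel_a, panel_c, panel_d below 0.1 rad) or (value of joint panel_c above 0.7 rad and velocity of joint panel_c between -0.05 and 0.05 rad/s and value of joint each of panel_a, panel_b, panel_d below 0.1 rad) or (value of joint panel_d above 0.7 rad and velocity of joint panel_d between -0.05 and 0.05 rad/s and value of joint each of panel_a, panel_b, panel_c below 0.1 rad)) and distance of chest from where it was at the start of the episode below 0.03 m and angle between chest's own z axis and vertical below 0.05 rad); the robot touches nothing.
It fails at once if the chest is lifted, tipped or pushed more than 30 mm away (distance of chest from where it was at the start of the episode above 0.03 m or height (world z) of chest above 0.012 m or angle between chest's own z axis and vertical above 0.1 rad).
It fails at once if one of the other things is picked up, knocked over or moved more than 40 mm (distance of any of spool, bead_jar, bark_bottle, bark_flask, clay_bell, mug, plate from where it was at the start of the episode above 0.04 m or angle between any of spool, bead_jar, bark_bottle, bark_flask, clay_bell, mug, plate's own z axis and vertical above 0.5 rad).
It also fails if it takes over 58 s, if anything falls off the work surface, if the arm or the gripper's body presses on something with over 40 N, if the wrist force passes 120 N, or if a joint passes its speed limit or range.

## Working session

There is one attempt and no reset: what is moved stays moved. The work goes in short steps, Python scripts to look and compute and a tool call to move; the robot and the scene stay as the last step left them, time stands still between calls to the robot, and variables do not carry over. Pictures are saved under pics/ and viewed, at most 10 in all, crops included, and the job is handed in when it is done.

Besides the shell and the picture viewer there is one more tool, called after "Call:" in YAML: its name, and indented under it one key for each argument. move_arm: Moves the arm, as the interface text tells. Its arguments: {"type":"object","properties":{"rows":{"type":"string"},"squeeze":{"type":"number"}},"required":["rows"]}

```bash
mkdir -p pics; python3 - <<'E'
from station import arm
import cv2,numpy as np
s=arm.get_state();print(s['t'],s['eef_pos'],s['ee_rot'],s['width'])
for n in('top','side'):
    p,d=arm.grab_frame(n);cv2.imwrite(f'pics/{n}.png',p);np.savez(f'pics/{n}.npz',p=p,d=d)
    print(arm.camera_model(n))
E
```

```text
0.0 [ 0.22352803 -0.63640866  0.23363353] [ 3.13995027e+00 -1.54528714e-04 -2.80385848e+00] 0.08754789071905565
{'mtx': array([[437.71852524,   0.        , 255.27752735],
       [  0.        , 437.71852524, 198.23585237],
       [  0.        ,   0.        ,   1.        ]]), 'k1': -0.08209335676960151, 'camera_from_world': array([[ 9.97066807e-05, -9.99978832e-01,  6.50574258e-03,
         3.32626318e-04],
       [-9.88771945e-01, -1.07075356e-03, -1.49428557e-01,
         5.96851978e-01],
       [ 1.49432360e-01, -6.41779672e-03, -9.88751122e-01,
         1.61719883e+00],
       [ 0.00000000e+00,  0.00000000e+00,  0.00000000e+00,
         1.00000000e+00]])}
{'mtx': array([[463.53896197,   0.        , 256.66717466],
       [  0.        , 463.53896197, 190.94953102],
       [  0.        ,   0.        ,   1.        ]]), 'k1': -0.1182155468604044, 'camera_from_world': array([[-0.95239754, -0.304807  , -0.00562245,  0.53554352],
       [-0.15143709,  0.48902463, -0.8590237 ,  0.16006687],
       [ 0.26458596, -0.81728062, -0.51190494,  1.33716288],
       [ 0.        ,  0.        ,  0.        ,  1.        ]])}
```

View pics/top.png

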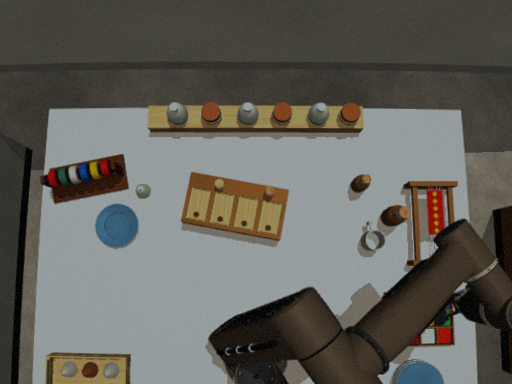

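The top view shows the chest near (236,206), turned slightly, with thumb marks near (196,217), (218,221), (241,226) and (263,230). The mug, flask and bottle stand to its right, near (372,240).

```bash
cat > h.py <<'E'
import numpy as np,cv2
from station import arm
def ray(n,uv,z):
    m=arm.camera_model(n);K=m['mtx'];T=m['camera_from_world']
    x=(np.array(uv,float)-K[:2,2])/K[0,0];s=x.copy()
    for _ in range(20): s=x/(1+m['k1']*(s@s))
    R=T[:3,:3];c=-R.T@T[:3,3];d=R.T@np.array([*s,1]);return c+d*(z-c[2])/d[2]
E
python3 - <<'E'
from h import *
p=np.load('pics/top.npz')['p'];d=np.load('pics/top.npz')['d']
h=cv2.cvtColor(p,cv2.COLOR_BGR2HSV)
m=((h[...,0]>15)&(h[...,0]<35)&(h[...,1]>60)&(h[...,2]>120)).astype(np.uint8)
m[:165]=0;m[245:]=0;m[:,:175]=0;m[:,300:]=0
n,l,st,c=cv2.connectedComponentsWithStats(m)
for i in range(1,n):
    if st[i,4]>100:
        cs,_=cv2.findContours((l==i).astype(np.uint8),cv2.RETR_EXTERNAL,cv2.CHAIN_APPROX_NONE)
        r=cv2.minAreaRect(cs[0]);print(st[i],r,ray('top',r[0],.08).round(4))
        cor=[ray('top',q,.08)[:2].round(4) for q in cv2.boxPoints(r)];print(cor)
c=cv2.resize(p[160:250,170:300],None,fx=6,fy=6,interpolation=cv2.INTER_CUBIC);cv2.imwrite('pics/c.png',c)
E
```

```text
[186 187  25  35 561] ((198.07691955566406, 204.1154022216797), (19.415496826171875, 31.18246841430664), 11.309932708740234) [0.5692 0.2132 0.08  ]
[array([0.5193, 0.2588]), array([0.634 , 0.2386]), array([0.6196, 0.1672]), array([0.5053, 0.1881])]
[210 193  25  34 567] ((222.33584594726562, 208.87547302246094), (20.5174560546875, 31.574769973754883), 10.619654655456543) [0.5516 0.1229 0.08  ]
[array([0.5009, 0.1703]), array([0.6169, 0.1503]), array([0.6027, 0.0751]), array([0.487 , 0.0958])]
[234 196  25  35 571] ((245.80801391601562, 212.55599975585938), (19.856285095214844, 32.6465950012207), 10.304845809936523) [0.538  0.0359 0.08  ]
[array([0.485 , 0.0825]), array([0.6047, 0.0616]), array([ 0.5914, -0.011 ]), array([0.472 , 0.0105])]
[256 201  26  35 572] ((268.8461608886719, 217.76925659179688), (20.788311004638672, 31.77081298828125), 11.309932708740234) [ 0.5186 -0.0492  0.08  ]
[array([ 4.686e-01, -1.000e-04]), array([ 0.5844, -0.0232]), array([ 0.5691, -0.0988]), array([ 0.4536, -0.0749])]
```

View pics/c.png

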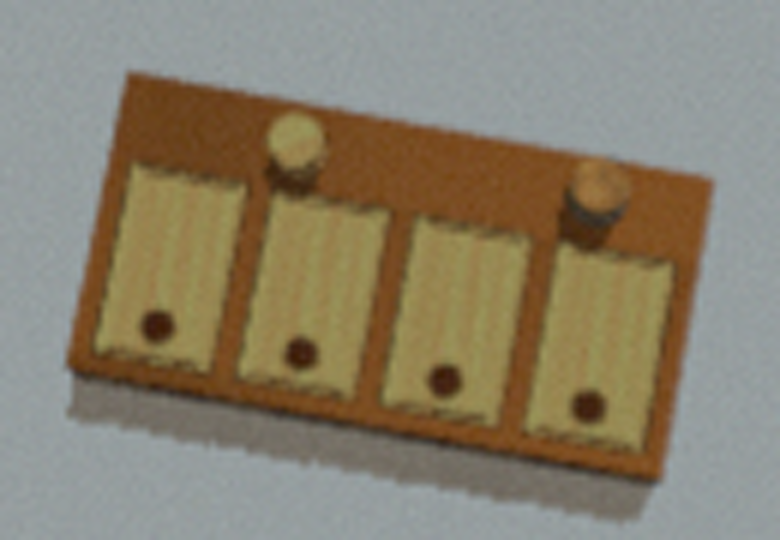

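```bash
cat >> h.py <<'E'
from scipy.spatial.transform import Rotation as Ro
def rel(target):
    s=arm.get_state();R=Ro.from_euler('xyz',s['ee_rot']);return R.inv().apply(np.array(target)-s['eef_pos'])
E
python3 - <<'E'
from h import *
P=[]
for u in [(157,326),(301,353),(445,381),(589,408)]:
    P.append(ray('top',(170+(u[0]-2.5)/6,160+(u[1]-2.5)/6),.08));print(P[-1].round(4))
v=P[0]-P[3];print(np.degrees(np.arctan2(-v[0],v[1])),np.linalg.norm(v))
for q,z in [((397,214),.178),((362,181),.142),((372,235),.085),((219,185),.124),((269,191),.13)]:print(ray('top',q,z).round(3))
s=arm.get_state()
print(rel(P[3]+[0,0,.07]))
E
```

```text
[0.5326 0.2211 0.08  ]
[0.5161 0.132  0.08  ]
[0.4989 0.0434 0.08  ]
[ 0.4823 -0.045   0.08  ]
-10.706271130520122 0.2707974693998912
[ 0.521 -0.496  0.178]
[ 0.646 -0.385  0.142]
[ 0.454 -0.43   0.085]
[0.633 0.133 0.124]
[ 0.61  -0.048  0.13 ]
[-0.44012418  0.47219393  0.08437161]
```

Call:
move_arm:
  rows: "0 0 0 -0.03 0.03 0 0;0 0 0 -0.058 0.063 0 0;0 0 0 -0.058 0.062 0 0;0 0 0 -0.058 0.062 0 0;0 0 0 -0.058 0.062 0 0;0 0 0 -0.058 0.062 0 0;0 0 0 -0.058 0.062 0 0;0 0 0 -0.05 0.055 0 0"
  squeeze: 20

```text
refused, shift out of range in row 2
```

Call:
move_arm:
  rows: "0 0 0 -0.058 0.062 0 0;0 0 10 0 0 0 0;0 0 10 0 0 0 0;0 0 10 0 0 0 0;0 0 0 0 0 0 0;0 0 0 0 0 0 0"

```text
t: 0.85
eef_pos: [0.2488, -0.5796, 0.2343]
ee_rot: [3.141, -0.0, 2.96]
force: [0.3, -0.1, 0.4]
width: 0.0334
gripper_force: 0.0
```

```bash
python3 - <<'E'
from h import *
s=arm.get_state();print(s['t'],s['q'],s['eef_pos'],np.degrees(s['ee_rot']),s['width'],s['force'])
print(rel([.4823,-.045,.098]).round(4))
p,d=arm.grab_frame('side');cv2.imwrite('pics/s1.png',p)
E
```

```text
0.85 [-8.56361706e-01  2.86912854e-01 -9.18873382e-02 -4.59970925e-05
 -1.19243364e+00 -8.96417302e-01] [ 0.24876427 -0.57955151  0.23431663] [ 1.79982435e+02 -1.80507289e-02  1.69572189e+02] 0.033370901358715115 [ 0.32330498 -0.14125591  0.35890156]
[-0.133   0.568   0.1364]
```

View pics/s1.png

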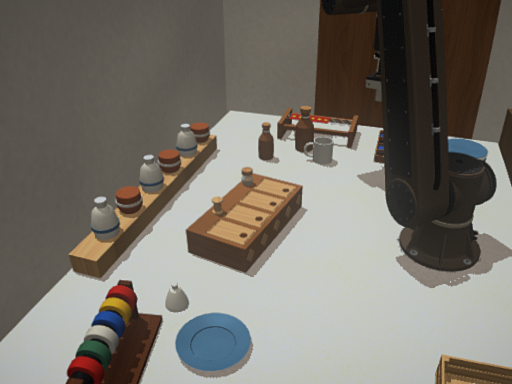

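The first call was refused, so only the turn and one shift happened. The side view shows the chest near (247,218), untouched, with the arm still right of it. I'll continue from here.

Call:
move_arm:
  rows: "0 0 0 -0.0133 0.0568 0 0;0 0 0 -0.0133 0.0568 0 0;0 0 0 -0.0133 0.0568 0 0;0 0 0 -0.0133 0.0568 0 0;0 0 0 -0.0133 0.0568 0 0;0 0 0 -0.0133 0.0568 0 0;0 0 0 -0.0133 0.0568 0 0;0 0 0 -0.0133 0.0568 0 0"

```text
t: 1.9
eef_pos: [0.4379, -0.1509, 0.235]
ee_rot: [3.141, 0.001, 2.958]
force: [1.8, 0.1, 0.5]
width: 0.0006
gripper_force: 0.0
```

Call:
move_arm:
  rows: "0 0 0 -0.0133 0.0568 0 0;0 0 0 -0.0133 0.0568 0 0;0 0 0 0 0 0.05 0;0 0 0 0 0 0.05 0;0 0 0 0 0 0 0;0 0 0 0 0 0 0"

```text
t: 2.65
eef_pos: [0.4856, -0.046, 0.1363]
ee_rot: [3.142, 0.002, 2.957]
force: [0.1, 0.3, 0.1]
width: 0.0006
gripper_force: 0.0
```

```bash
python3 - <<'E'
from h import *
s=arm.get_state();print(s['t'],s['eef_pos'],np.degrees(s['ee_rot']),s['width'],s['force'])
print(rel([.4823,-.045,.098]).round(4))
E
```

```text
2.65 [ 0.48562407 -0.04603887  0.13627035] [1.79996624e+02 9.72964590e-02 1.69424720e+02] 0.0006070073993267135 [0.0763338  0.31480904 0.1403146 ]
[0.0035 0.0004 0.0383]
```

Call:
move_arm:
  rows: "0 0 0 0.0035 0 0.03 0;0 0 0 0 0 0.015 0;0 0 0 0 0 0 0;0 0 0 0 0 0.002 0;0 0 0 0 0 0.001 0;0 0 0 0 0 0 0"

```text
t: 3.4
eef_pos: [0.482, -0.0452, 0.0875]
ee_rot: [3.141, 0.002, 2.956]
force: [0.6, -0.2, 3.3]
width: 0.0003
gripper_force: 1.4
```

Call:
move_arm:
  rows: "0 0 0 0 0 0.001 0;0 0 0 0 0 0.001 0;0 0 0 0 0 0 0"

```text
t: 3.78
eef_pos: [0.4814, -0.0452, 0.0846]
ee_rot: [3.141, 0.001, 2.956]
force: [2.0, 0.1, 2.6]
width: 0.0004
gripper_force: 1.3
```

Call:
move_arm:
  rows: "0 0 0 0 0 0.002 0;0 0 0 0 0 0.002 0;0 0 0 0 0 0 0;0 0 0 0 0 0 0"

```text
t: 4.28
eef_pos: [0.4804, -0.0455, 0.0802]
ee_rot: [-3.141, -0.001, 2.956]
force: [1.1, 0.1, 1.4]
width: 0.0005
gripper_force: 0.6
```

Panel d yields with low force, so it is the free one. I'll push it down.

Call:
move_arm:
  rows: "0 0 0 -0.0005 0 0.004 0;0 0 0 -0.0005 0 0.004 0;0 0 0 -0.0005 0 0.004 0;0 0 0 -0.0005 0 0.004 0;0 0 0 0 0 0 0;0 0 0 0 0 0 0"

```text
t: 5.03
eef_pos: [0.4824, -0.0458, 0.0641]
ee_rot: [-3.141, -0.001, 2.956]
force: [-0.1, 0.0, -0.3]
width: 0.0006
gripper_force: 0.0
```

Call:
move_arm:
  rows: "0 0 0 0 0 0.003 0;0 0 0 0 0 0.003 0;0 0 0 0 0 0.002 0;0 0 0 0 0 0 0;0 0 0 0 0 0 0"

```text
t: 5.65
eef_pos: [0.4828, -0.0457, 0.0565]
ee_rot: [-3.142, -0.0, 2.956]
force: [-2.0, -0.6, 2.6]
width: 0.0004
gripper_force: 1.0
```

Call:
move_arm:
  rows: "0 0 0 0 0 0.002 0;0 0 0 0 0 0.001 0;0 0 0 0 0 0 0;0 0 0 0 0 0 0"

```text
t: 6.15
eef_pos: [0.4834, -0.0458, 0.0552]
ee_rot: [3.142, 0.001, 2.957]
force: [-7.0, 1.1, 23.5]
width: 0.0005
gripper_force: 10.2
```

```bash
python3 - <<'E'
from h import *
p,d=arm.grab_frame('side');cv2.imwrite('pics/s2.png',cv2.resize(p[140:290,150:350],None,fx=4,fy=4))
E
```

```text
(no output)
```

View pics/s2.png

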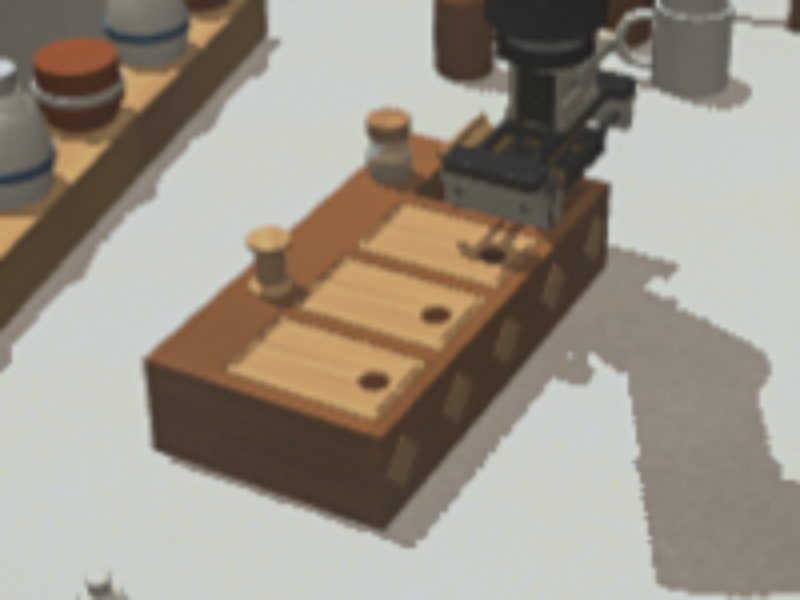

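The crop shows panel d tilted with its back end up at about (470,135), the other panels flush, and the spool and jar standing. The force jumped to 23 N, so the panel is at its stop and I'll draw the finger out.

Call:
move_arm:
  rows: "0 0 0 0.001 0 -0.003 0;0 0 0 0.002 0 -0.006 0;0 0 0 0 0 -0.02 0;0 0 0 0 0 -0.04 0;0 0 0 0 0 -0.05 0;0 0 0 0.06 0 -0.03 0;0 0 0 0 -0.05 0 0;0 0 0 0 -0.05 0 0"

```text
t: 7.2
eef_pos: [0.4064, -0.1329, 0.2015]
ee_rot: [3.141, 0.003, 2.96]
force: [1.3, -0.0, -0.6]
width: 0.0007
gripper_force: 0.0
```

Call:
move_arm:
  rows: "0 0 0 0 -0.06 0 0;0 0 0 0 -0.06 0 0;0 0 0 0 -0.06 0 0;0 0 0 0 0 0 0;0 0 0 0 0 0 0"

```text
t: 7.82
eef_pos: [0.3728, -0.3101, 0.2001]
ee_rot: [3.141, -0.001, 2.954]
force: [0.5, -0.3, 0.5]
width: 0.0005
gripper_force: 0.0
```

```bash
python3 - <<'E'
from h import *
p,d=arm.grab_frame('side');cv2.imwrite('pics/s3.png',cv2.resize(p[140:290,150:350],None,fx=4,fy=4))
p,d=arm.grab_frame('top');cv2.imwrite('pics/t3.png',cv2.resize(p[160:250,170:300],None,fx=6,fy=6))
# panel d height profile along its length at centre line
m=arm.camera_model('top');T=m['camera_from_world']
a=np.radians(-10.7);ex=np.array([np.cos(a),np.sin(a),0])
M=np.array([.4823,-.045,.08])
out=[]
v,u=np.mgrid[195:245,245:300]
for vv,uu in zip(v.ravel(),u.ravel()):
    z=d[vv,uu]
    g0=ray('top',(uu,vv),0);c=-T[:3,:3].T@T[:3,3]
    X=c+(g0-c)*(z/(T[2,:3]@g0+T[2,3]));r=X-M
    if abs(r@[-ex[1],ex[0],0])<.02: out.append((r@ex,X[2]))
o=np.array(out)
for b in np.arange(-.02,.08,.01):
    k=(o[:,0]>=b)&(o[:,0]<b+.01)
    if k.any():print(round(b+.005,3),np.median(o[k,1]).round(3),k.sum())
E
```

```text
-0.015 0.015 23
-0.005 0.017 31
0.005 0.04 30
0.015 0.05 32
0.025 0.065 33
0.035 0.078 32
0.045 0.091 37
0.055 0.105 35
0.065 0.115 35
0.075 0.122 22
```

View pics/s3.png

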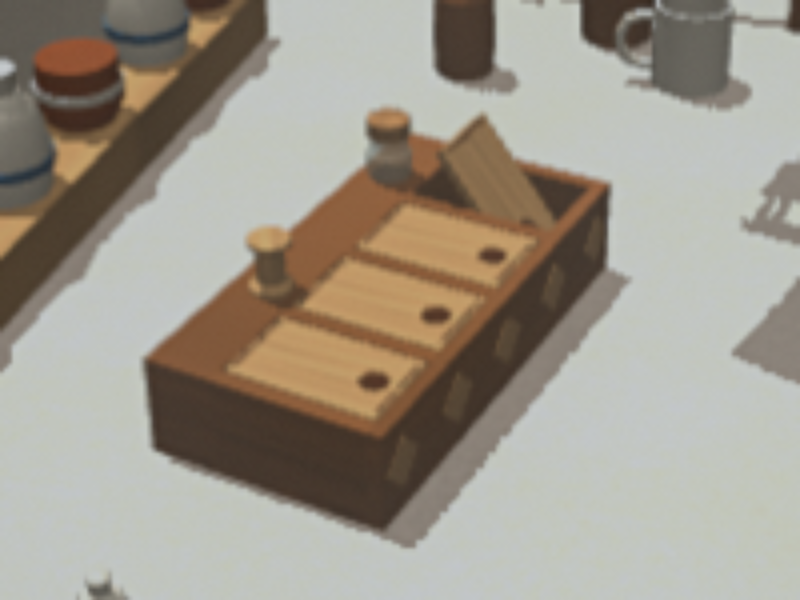

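View pics/t3.png

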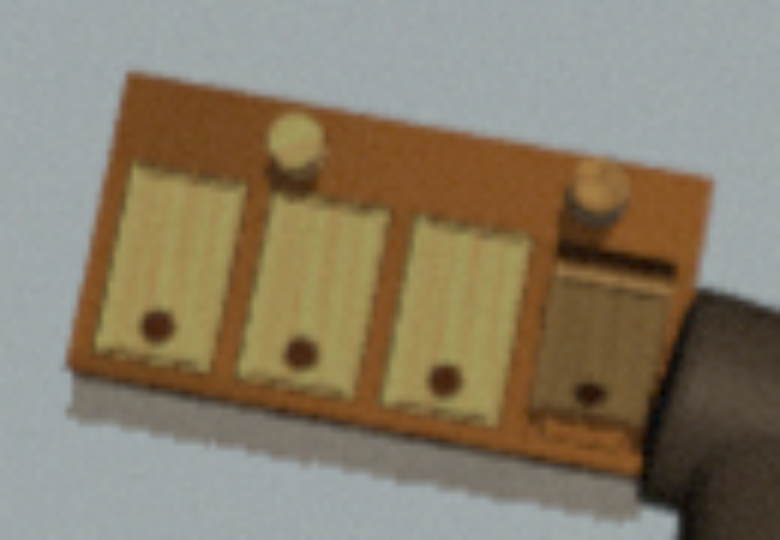

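Both views show panel d wide open: the depth slope gives about 0.9 rad. The other three panels are flush, the chest hasn't moved, and the arm is clear.

```bash
python3 -c "
from station import arm
print(arm.job_done())"
```

```text
the job is handed in; nothing more can be done
None
```

Panel d was the one that rocked; it now stands open at its stop (about 0.9 rad), the other three panels are shut, the chest has not moved, the finger is clear, and the job is handed in (no verdict was returned).

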